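# Make the laser safe, then tip the collar tray into its pouring corner and hold it

### The job

Bare metal must not be lifted about this table while the beam is live, so on the laser control box first press the big round key (shutter), then the square key (laser standby), then the small round key (door lamp), one at a time and each well down. Then lift the aluminium tray by its handle clear of the table and tip it so that all four loose collars slide down into the cut-off pouring corner, where a colleague will pick them out over the lip: finish while still holding the tray tipped and still, that corner lowest, with the collars lying in it. Spill no collar and leave the other things on the table where they are.

Things in the scene. Friction and masses are not known exactly. Their poses are not given: they have to be found in the camera images.
- control_box: Laser control box, fixed: grey desk case 84 mm deep (x) by 140 mm wide (y) by 40 mm high. Origin: middle of its underside; x points to its rear, y to the operator's left, z up. Three spring keys in a row on top, axes at x = -4 mm: square at y = +42, big round at y = 0, small round at y = -42 mm; their tops are 52 mm above the table, 9 mm above their black bezels.
- key_shutter_top (a point): Middle of the top face of the big round key (30 mm across, the middle one): it closes the beam shutter.
- key_standby_top (a point): Middle of the top face of the square key (23 mm, left end of the row): it puts the laser on standby.
- key_lamp_top (a point): Middle of the top face of the small round key (18 mm across, right end of the row): it switches the door warning lamp off.
- key_shutter (a joint): Travel of the big round key in m: 0 released, grows as it is pressed straight down to 0.006 at its stop. The spring takes 1.5 N to start and 5 N at the stop; the key comes back up when released.
- key_standby (a joint): The same for the square key.
- key_lamp (a joint): The same for the small round key.
- tray: Loose aluminium tray, about 0.3 kg, outside 170 (x) by 130 (y) mm, walls 32 mm high and 4 mm thick, floor 4 mm thick. Origin: middle of its underside, z up. The corner at -x, +y is cut off at 45 degrees (34 mm off each side) with a low lip, 18 mm high: the pouring corner. A rigid steel bail handle arches over mid length from side wall to side wall, along y.
- tray_grip (a point): Middle of the handle's black grip, 88 mm above the tray's underside, straight over the tray's middle. The grip is a flat-sided bar 14 mm thick (along the tray's x), 16 mm high and 74 mm long (along the tray's y); the space below it down to the collars is free (67 mm).
- tray_lip (a point): Point on the tray's inner floor at the middle of the pouring lip's inner face, at x = -65 mm, y = +45 mm, z = 4 mm of the tray.
- collar_0: Loose steel post collar lying flat in the tray: a ring 20 mm across, 9 mm high, 15 g. Origin: middle of its underside, z along its axis. The tray's floor is smooth: collars begin to slide at a slope of 9 to 14 degrees, and need some 25 degrees or more to slide freely along a side wall.
- collar_1: Another loose steel collar, the same.
- collar_2: Another loose steel collar, the same.
- collar_3: Another loose steel collar, the same.
- solvent_bottle: Brown bottle with a white cap, 38 mm across, 87 mm high; a bystander, loose. Origin: middle of its underside.
- lens_holder: Lens holder: a ring on a short post, 30 x 40 mm, 76 mm high; a bystander, loose. Origin: middle of its underside.
- lens_tube: Black lens tube lying down, 31 mm across, 51 mm long; a bystander, loose. Origin: middle of its underside.
- iris: Flat black iris with a lever, 36 x 52 mm, 8 mm high; a bystander, loose. Origin: middle of its underside.
- tweezers: Tweezers lying down, 115 mm long, 8 mm high; a bystander, loose. Origin: middle of its underside.
- beam_block: Upright black plate, 50 mm square, 12 mm thick; a bystander, loose. Origin: middle of its underside.
Things that resemble listed ones, but are neither listed nor needed, are in the scene too. What is shaped like the control_box but turquoise is not meant.

How it is judged:
By the outcome, as a careful person would: the job done as asked, in the order asked, and still so for the second after the job is handed in, while the arm keeps its last pose, push and grip.
It also fails if it takes over 64 s, if anything falls off the work surface, if the arm or the gripper's body presses on something with over 40 N, if the wrist force passes 120 N, or if a joint passes its speed limit or range.

### The arm

A 6-joint arm with a two-finger parallel gripper is mounted at the origin on a cart in front of the work surface, level with it; the furniture and walls round the work are solid. World frame = base frame: x ahead of the robot, y to its left, z up, the work surface at z = 0. Lengths are in m, angles in rad, forces in N, time in s.
With the tool pointing down it reaches from about 0.2 to 0.875 m from the base axis. Payload 3.4 kg.
Tool frame: the origin (TCP) lies between the finger pads; the fingertips stand 25 mm ahead of it and the grasp point (between the pads) lies 6 mm ahead of it (r.nose_length is the z of the fingertips in the tool frame, in m); z points along the fingers, y is the line along which they close (so a half turn about z gives the same grasp; the last joint's range is limited). The gripper opens to 94 mm and grips with 3 to 60 N. Pads are 16 mm wide; open, the fingers measure 119 mm over their backs; the gripper's body (75 mm by 177 mm) begins 78 mm behind the grasp point.
Start: joints at [1.137, 0.276, 1.505, -0, 1.361, -0.121], TCP at [0.177, 0.547, 0.201] pointing down, gripper open.
Joint ranges: [-2.89, 2.89], [-0.75, 2.08], [0.22, 2.7], [-1.18, 4.32], [0.11, 2.71], [-2.7, 2.7]. Speed limits (rad/s): [2.57, 2.57, 3.14, 3.14, 3.14, 3.14].

### API

Orientations are given as a unit quaternion [w, x, y, z].
In Python, from plant import r, gripper_to, inverse_kinematics, vision, models, telemetry gives the robot as it stands. Calls block until the motion is done:
- r.move_to(position, orientation): joint-space move of the TCP to a pose.
- r.move_l(position, rot=None, vel=0.15, guard=None): straight line of the TCP; rot=None keeps the orientation; vel is the mean speed in m/s. With guard (N) it stops when the force on the tool has changed by that much, and returns True; else False.
- r.movej(angles): joint-space move.
- gripper_to(opening, f_grip=None): finger opening in m; f_grip is the grip in N (None keeps the last); returns when the fingers have stopped.
- r.hold(seconds).
- inverse_kinematics(position, orientation): joint angles nearest the present ones, or None.
- vision.snapshot(name): name is "scene" or "top" or "wrist"; returns the picture (420x560x3 uint8, red, green, blue); there is no depth.
- vision.get_calibration(name): a dict with "fx", "fy", "cx", "cy" (pixels), "position" and "orientation" of the camera in the world. Camera axes: x right, y down, z forward; pixel columns grow to the right and rows downward; lengths in m; the calibration is good to about 2 mm. A picture is of the moment at which its call begins: read the wrist's pose just before it. get_calibration takes no time and is no camera call; for the wrist camera it gives the pose at the moment of the call.
A pose or a line that the arm cannot do raises r.PlanningError and nothing moves.
- r.sign_off(): hands the job in; it is judged then, once.
Trained networks look in the newest picture that a camera, given by its name, has taken for a name from the list of things; names that differ only in an ending like _2 or _b are one class to them, and where a whole thing is asked for, a point or a joint stands for the part that bears it (a point fixed in the world has none). Each returns a list of dicts, best first, with "score" (0 to 1); they miss things now and then, are a little off and sometimes report something else, mostly with a low value. They report only what shows in the picture. A call takes as long as a camera call. They do not tell look-alikes from the thing itself.
- models.boxes_of(thing, camera): "at" ([x, y, z] in m, in world coordinates, good to about 4 mm: the middle of the surface that is visible of it).
- models.regions_of(thing, camera): "pixels" (420x560 bool, what is visible of it).
- models.mark_of(thing, camera): "at" ([x, y, z] in m, in world coordinates, good to about 4 mm: a listed point, or the origin of a listed thing).
Readings, each from a call of its own:
- telemetry.current_t(): time.
- telemetry.current_joints(): joint angles.
- telemetry.current_dq(): joint speeds.
- telemetry.current_joint_efforts(): joint torques, N m.
- telemetry.current_ee_pos(): TCP position.
- telemetry.current_tool_rot(): TCP orientation.
- telemetry.current_wrist_force(): force on the tool from outside, world axes, zero at the start.
- telemetry.current_torque(): the same for the moment, N m.
- telemetry.current_opening(): finger opening in m.
- telemetry.current_finger_force(): force on a finger pad.
Only numpy, scipy, OpenCV 4.12 (cv2) and the standard library are available. Lean on these libraries where they do the work, as an engineer would, in place of code of your own. Each camera call takes 0.05 s, during which the arm holds its last target. There are 200 camera calls.

## Working session

There is one attempt and no reset: what is moved stays moved. The work goes in short steps, each a Python script; the robot and the scene stay as the last script left them, time stands still between calls to the robot, and variables do not carry over. Pictures are saved under pics/ and viewed, at most 10 in all, crops included, and the job is handed in when it is done.

```bash
mkdir -p pics; ls; python3 - <<'E'
from plant import r, vision, models, telemetry
import cv2
for c in ("top","scene"):
    im=vision.snapshot(c); cv2.imwrite(f"pics/{c}0.png",im[:,:,::-1])
    k=vision.get_calibration(c); print(c,k)
    for n in ("key_shutter_top","key_standby_top","key_lamp_top","control_box","tray","tray_grip","tray_lip","collar_0","solvent_bottle","lens_holder","lens_tube","beam_block"):
        print(n,[(round(d["score"],2),[round(float(v),3) for v in d["at"]]) for d in models.mark_of(n,c)][:5])
print(telemetry.current_t())
E
```

```text
pics
top {'fx': 507.409843024287, 'fy': 507.409843024287, 'cx': 284.8233424352308, 'cy': 210.58671444338216, 'position': array([0.3023031 , 0.37306785, 1.39908743]), 'orientation': array([ 0.05338635, -0.69754024,  0.71220004, -0.05795351])}
key_shutter_top [(0.45, [0.403, 0.752, 0.047]), (0.44, [0.491, 0.349, 0.054])]
key_standby_top [(0.42, [0.412, 0.803, 0.058]), (0.41, [0.513, 0.389, 0.052]), (0.23, [0.475, 0.307, 0.053])]
key_lamp_top [(0.7, [0.498, 0.344, -0.001]), (0.58, [0.477, 0.306, 0.053]), (0.39, [0.394, 0.715, 0.054])]
control_box [(0.85, [0.407, 0.756, -0.001]), (0.77, [0.496, 0.341, -0.003])]
tray [(0.64, [0.551, 0.045, -0.003])]
tray_grip [(0.89, [0.547, 0.049, 0.087]), (0.27, [0.618, 0.084, 0.007])]
tray_lip [(0.59, [0.486, 0.092, 0.003])]
collar_0 [(0.52, [0.613, 0.083, 0.006]), (0.38, [0.539, 0.013, 0.007]), (0.37, [0.596, 0.002, 0.006])]
solvent_bottle [(0.63, [0.359, 0.414, -0.002]), (0.47, [0.704, 0.031, -0.004]), (0.17, [0.488, 0.092, 0.001])]
lens_holder [(0.67, [0.662, 0.294, -0.004])]
lens_tube [(0.54, [0.357, 0.414, 0.002]), (0.42, [0.48, 0.307, 0.052])]
be
[... 289 characters left out ...]
ter_top [(0.58, [0.405, 0.756, 0.052]), (0.56, [0.499, 0.346, 0.052])]
key_standby_top [(0.58, [0.51, 0.388, 0.052]), (0.43, [0.411, 0.794, 0.05])]
key_lamp_top [(0.56, [0.392, 0.717, 0.051]), (0.44, [0.474, 0.31, 0.052])]
control_box [(0.86, [0.498, 0.342, 0.003]), (0.85, [0.408, 0.752, 0.001]), (0.27, [0.483, 0.091, 0.003])]
tray [(0.66, [0.55, 0.048, -0.001])]
tray_grip [(0.74, [0.544, 0.049, 0.092])]
tray_lip []
collar_0 [(0.46, [0.534, 0.009, -0.001])]
solvent_bottle [(0.59, [0.703, 0.031, 0.001])]
lens_holder [(0.6, [0.475, 0.308, 0.054]), (0.22, [0.705, 0.029, 0.001])]
lens_tube [(0.81, [0.356, 0.41, -0.0])]
beam_block [(0.76, [0.629, 0.521, -0.003]), (0.6, [0.511, 0.389, 0.053])]
1.3
```

View pics/top0.png

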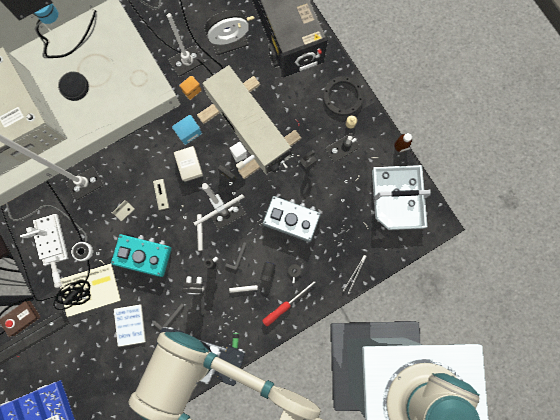

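View pics/scene0.png

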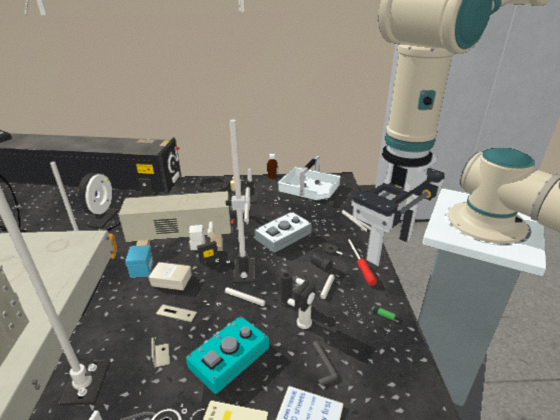

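The grey box is at top px (292,217). The tray is at (400,195), with its cut corner at lower left (380,225). The turquoise box at (142,255) is the decoy. A tall post stands at about scene px (243,268), so I'll locate it before moving.

```bash
cat > h.py <<'E'
import numpy as np, cv2
from scipy.spatial.transform import Rotation as R
from plant import r, gripper_to, inverse_kinematics, vision, models, telemetry
def rot(q): return R.from_quat(q, scalar_first=True)
def quat(Rm): return Rm.as_quat(scalar_first=True)
def ray(k,u,v):
    d=rot(k["orientation"]).apply([(u-k["cx"])/k["fx"],(v-k["cy"])/k["fy"],1]); return k["position"],d
def onz(k,u,v,z=0):
    p,d=ray(k,u,v); return p+d*(z-p[2])/d[2]
def proj(k,P):
    c=rot(k["orientation"]).inv().apply(np.array(P)-k["position"]); return c[0]/c[2]*k["fx"]+k["cx"],c[1]/c[2]*k["fy"]+k["cy"]
def down(yaw):  # tool z down, tool y along world direction yaw
    y=np.array([np.cos(yaw),np.sin(yaw),0]); z=np.array([0,0,-1.]); return R.from_matrix(np.c_[np.cross(y,z),y,z])
E
python3 - <<'E'
from h import *
np.set_printoptions(precision=3,suppress=True)
ks=vision.get_calibration("scene");kt=vision.get_calibration("top")
b=onz(ks,243,270); print("post base",b)
for h in (0,.1,.2,.3,.4): print(h,proj(kt,[b[0],b[1],h]),proj(ks,[b[0],b[1],h]))
print("bar ends top z.08",onz(kt,220,72,.08),onz(kt,275,158,.08))
print("tray corners z.032",[onz(kt,*p,.032) for p in ((375,168),(425,168),(427,228))])
def down_q(y): return quat(down(y))
print(rot(telemetry.current_tool_rot()).as_matrix())
for yaw in (-.42,-.42+np.pi): print(inverse_kinematics([.495,.348,.12],down_q(yaw)))
for yaw in (0,np.pi): 
  print(inverse_kinematics([.548,.048,.1],down_q(yaw)))
  q=R.from_rotvec(np.radians(35)*np.cross([0,0,1],[-.707,.707,0]))*down(yaw)
  for p in ([.5,.05,.3],[.55,.0,.3],[.5,-.05,.3]): print(p,inverse_kinematics(p,quat(q)))
E
```

```text
post base [0.523 0.517 0.   ]
0 (np.float64(229.0457861792171), np.float64(212.22598679206752)) (np.float64(243.0), np.float64(270.0))
0.1 (np.float64(225.04664305935665), np.float64(206.2964756375806)) (np.float64(240.64215464616626), np.float64(237.8917981968942))
0.2 (np.float64(220.3988090889432), np.float64(199.40515353537714)) (np.float64(237.99419967058898), np.float64(201.83299875818858))
0.3 (np.float64(214.9305197840933), np.float64(191.29734607331253)) (np.float64(234.99908250254745), np.float64(161.04668242957086))
0.4 (np.float64(208.40349901402362), np.float64(181.61976232556054)) (np.float64(231.58374127240108), np.float64(114.53792168081999))
bar ends top z.08 [0.901 0.532 0.08 ] [0.655 0.386 0.08 ]
tray corners z.032 [array([0.634, 0.11 , 0.032]), array([ 0.631, -0.029,  0.032]), array([ 0.464, -0.023,  0.032])]
[[-0.951  0.308  0.   ]
 [ 0.308  0.951  0.   ]
 [-0.     0.    -1.   ]]
[ 0.498  0.374  1.565 -0.     1.202  0.918]
[ 0.498  0.374  1.565 -0.     1.202 -2.224]
[-0.039  0.315  1.715 -0.     1.112 -0.039]
[0.5, 0.05, 0.3] [ 0.379 -0.011  1.782 -0.608  1.176  0.563]
[0.55, 0.0, 0.3] [ 0.224  0.024  1.747 -0.579  1.091  0.424]
[0.5, -0.05, 0.3] [ 0.118 -0.081  1.847 -0.55   1.039  0.321]
None
[0.5, 0.05, 0.3] [ 0.379 -0.011  1.782 -0.608  1.176 -2.578]
[0.55, 0.0, 0.3] None
[0.5, -0.05, 0.3] None
```

```bash
python3 - <<'E'
from h import *
np.set_printoptions(precision=3,suppress=True)
kt=vision.get_calibration("top")
print("cross ends",onz(kt,243,197,.2),onz(kt,200,225,.2),onz(kt,243,197,.05),onz(kt,200,225,.05))
q=quat(down(-.42))
r.move_to([.32,.27,.25],q); gripper_to(0.0,20)
r.move_to([.47,.33,.2],q)
k=vision.get_calibration("wrist"); im=vision.snapshot("wrist"); cv2.imwrite("pics/w1.png",im[:,:,::-1])
for n in ("key_standby_top","key_shutter_top","key_lamp_top","control_box"):
    print(n,[(round(d["score"],2),d["at"]) for d in models.mark_of(n,"wrist")][:3])
print(telemetry.current_t(),telemetry.current_opening(),telemetry.current_wrist_force())
E
```

```text
cross ends [0.528 0.463 0.2  ] [0.462 0.566 0.2  ] [0.556 0.474 0.05 ] [0.482 0.59  0.05 ]
key_standby_top [(0.9, [0.508, 0.387, 0.0511])]
key_shutter_top [(0.93, [0.4955, 0.3466, 0.0516])]
key_lamp_top [(0.5, [0.4775, 0.3093, 0.0514])]
control_box [(0.71, [0.4958, 0.3444, -0.0002])]
4.8833 0.0005610432499661392 [ 0.016  0.039 -0.761]
```

View pics/w1.png

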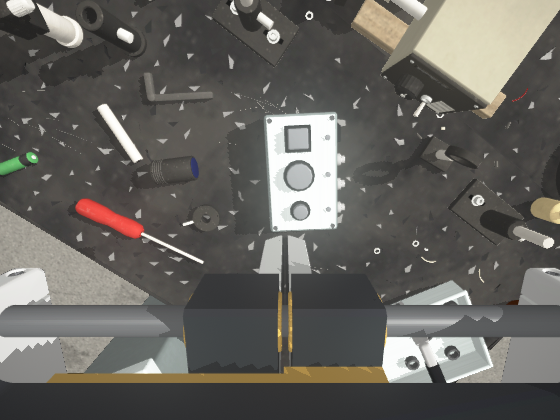

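The box is in view with the square key at (297,139), the big one at (299,176) and the small one at (300,210). I'll cross-check these with rays, then press.

```bash
python3 - <<'E'
from h import *
np.set_printoptions(precision=4,suppress=True)
k=vision.get_calibration("wrist")
P={n:onz(k,*p,.052) for n,p in dict(shutter=(299,176),standby=(297,139),lamp=(300,210)).items()}
net=dict(shutter=[.4955,.3466],standby=[.508,.387],lamp=[.4775,.3093])
print(P)
c=np.mean([P[n][:2] for n in P]+[net[n] for n in P],axis=0)
u=P["standby"][:2]-P["lamp"][:2]+np.array(net["standby"])-np.array(net["lamp"]); u/=np.linalg.norm(u)
print("c",c,"u",u,r.nose_length)
if max(np.linalg.norm(P[n][:2]-net[n]) for n in P)>.007: raise SystemExit("disagree")
q=down(np.arctan2(-u[0],u[1]))
for n,s in (("shutter",0),("standby",.042),("lamp",-.042)):
    x,y=c+s*u; zt=r.nose_length
    if s==0: r.move_to([x,y,.068+zt],quat(q))
    else: r.move_l([x,y,.068+zt],vel=.15)
    g=r.move_l([x,y,.056+zt],vel=.1,guard=6)
    f0=telemetry.current_wrist_force()
    g2=r.move_l([x,y,.0445+zt],vel=.02,guard=10)
    p=telemetry.current_ee_pos(); print(n,g,g2,"tip z",p[2]-zt,"F",telemetry.current_wrist_force()-f0)
    r.hold(.3); print(telemetry.current_wrist_force()-f0)
    r.move_l([x,y,.068+zt],vel=.1)
r.move_l([*telemetry.current_ee_pos()[:2],.2],vel=.25)
print(telemetry.current_t())
E
```

```text
{'shutter': array([0.4959, 0.348 , 0.052 ]), 'standby': array([0.5101, 0.3865, 0.052 ]), 'lamp': array([0.4811, 0.3109, 0.052 ])}
c [0.4947 0.3481] u [0.3616 0.9323] 0.025
shutter False False tip z 0.04438104190361374 F [-0.5435  0.2205 -0.532 ]
[-0.7126 -0.0163 -0.4724]
standby False False tip z 0.04445752048814446 F [-0.5473 -0.9633  1.2685]
[-0.6411 -0.36    1.3787]
lamp False False tip z 0.044491263100127416 F [0.4949 0.6354 1.042 ]
[-0.8508  0.6393  0.035 ]
12.15
```

No contact force registered, so I'll look from close by before pressing any further.

```bash
python3 - <<'E'
from h import *
np.set_printoptions(precision=4,suppress=True)
c=np.array([.4947,.3481])
r.move_l([*c,.08],vel=.2)
print(telemetry.current_ee_pos(),rot(telemetry.current_tool_rot()).as_matrix(),telemetry.current_opening(),telemetry.current_wrist_force())
tip=[*c,.055]
out=[]
for n,(a,b) in (("scene",(280,230)),("wrist",None) and ("wrist",(290,200))):
    k=vision.get_calibration(n); im=vision.snapshot(n).copy()
    print(n,proj(k,tip))
    if n=="scene": im=im[170:290,200:360]
    out.append(cv2.resize(im,(560,420)) if n=="wrist" else cv2.resize(im,(560,420),interpolation=cv2.INTER_CUBIC))
cv2.imwrite("pics/d1.png",cv2.resize(np.hstack(out),(800,300))[:,:,::-1])
cv2.imwrite("pics/d1s.png",out[0][:,:,::-1])
E
```

```text
[0.4947 0.348  0.0799] [[ 0.3615  0.9324 -0.0004]
 [ 0.9324 -0.3615 -0.0004]
 [-0.0006 -0.0003 -1.    ]] 0.00039344946317418545 [-0.4355  0.3725  0.7368]
scene (np.float64(283.5818284724897), np.float64(221.5255620004312))
wrist (np.float64(283.3516333520478), np.float64(234.54475586466216))
```

View pics/d1.png

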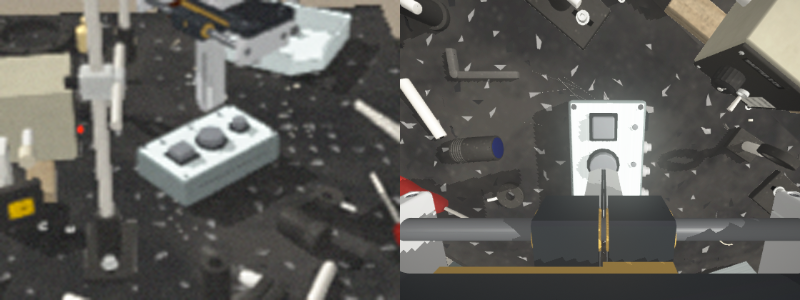

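View pics/d1s.png

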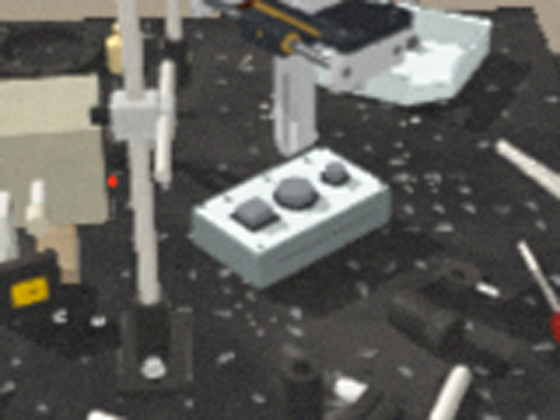

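```bash
python3 - <<'E'
from h import *
np.set_printoptions(precision=4,suppress=True)
k=vision.get_calibration("wrist");ks=vision.get_calibration("scene")
print(k["position"],rot(k["orientation"]).as_matrix()[:,2],k["fx"])
print("key proj wrist",proj(k,[.4955,.3466,.052]),"c",proj(k,[.4947,.3481,.052]))
for n in (0,.01,.025,.04): print(n,proj(k,[.4947,.348,.08-n]),proj(ks,[.4947,.348,.08-n]))
print("key from scene px",onz(ks,284.4,224.9,.052),"tip if z=.055",onz(ks,284.3,213.4,.055))
for n in ("key_standby_top","key_shutter_top","key_lamp_top","control_box"):
  for c in("wrist","scene"):print(n,c,[(round(d["score"],2),d["at"]) for d in models.mark_of(n,c)][:2])
im=vision.snapshot("wrist")[90:290,180:400]
cv2.imwrite("pics/w2.png",cv2.resize(im,(660,600),interpolation=cv2.INTER_CUBIC)[:,:,::-1])
E
```

```text
[0.5215 0.4151 0.2648] [-0.0875 -0.2306 -0.9691] 293.3282856455529
key proj wrist (np.float64(284.7895181826896), np.float64(234.65783117741717)) c (np.float64(283.1028601210725), np.float64(233.28151943859666))
0 (np.float64(283.0351302902693), np.float64(246.84637410290307)) (np.float64(283.5973812334282), np.float64(213.80070381015344))
0.01 (np.float64(283.07976396636985), np.float64(241.63767971189299)) (np.float64(283.59782361395185), np.float64(216.90695224990753))
0.025 (np.float64(283.1393803461207), np.float64(234.68052247212626)) (np.float64(283.59847880419176), np.float64(221.50747951525926))
0.04 (np.float64(283.1916431991074), np.float64(228.5815126438388)) (np.float64(283.59912413946506), np.float64(226.03880849315146))
key from scene px [0.4873 0.3578 0.052 ] tip if z=.055 [0.5117 0.3104 0.055 ]
key_standby_top wrist [(0.56, [0.5069, 0.3875, 0.0525])]
key_standby_top scene [(0.58, [0.5108, 0.3885, 0.0515]), (0.54, [0.4101, 0.7947, 0.0517])]
key_shutter_top wrist [(0.84, [0.4932, 0.3476, 0.0475])]
key_shutter_top scene [(0.49, [0.4993, 0.3434, 0.0509]), (0.49, [0.4057, 0.7532, 0.0547])]
key_lamp_top wrist []
key_lamp_top scene [(0.65, [0.3959, 0.7203, 0.0493]), (0.42, [0.4748, 0.3062, 0.0499])]
control_box wrist [(0.68, [0.4954, 0.3419, -0.0014])]
control_box scene [(0.87, [0.4961, 0.3418, -0.0014]), (0.65, [0.4063, 0.7554, -0.0009])]
```

View pics/w2.png

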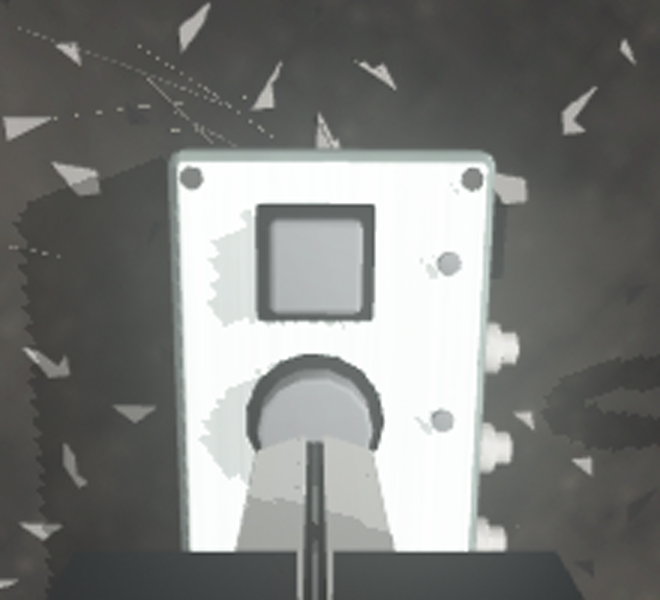

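```bash
python3 - <<'E'
from h import *
np.set_printoptions(precision=3,suppress=True)
c=np.array([.4947,.3481]); zt=.025
k=vision.get_calibration("scene")
r.move_l([*c,.0445+zt],vel=.05,guard=8)
im=vision.snapshot("scene"); cv2.imwrite("pics/d2.png",cv2.resize(im[190:250,240:330],(720,480),interpolation=cv2.INTER_NEAREST)[:,:,::-1])
for z in np.arange(.0445,.0395,-.001):
    g=r.move_l([*c,z+zt],vel=.02,guard=9)
    print(z,g,telemetry.current_ee_pos()[2]-zt,telemetry.current_wrist_force(),telemetry.current_joint_efforts())
    if g: break
print(telemetry.current_t())
E
```

```text
0.0445 False 0.044633080279526276 [-0.073  0.181 -1.279] [ -0.002 -45.4   -20.612   0.053  -0.047   0.   ]
0.0435 False 0.043481164878266566 [ 0.018  0.458 -0.443] [ -0.    -45.477 -20.59    0.053  -0.049   0.   ]
0.042499999999999996 False 0.04238708648848232 [-0.12  -0.154  0.027] [  0.001 -45.496 -20.545   0.053  -0.047  -0.   ]
0.041499999999999995 False 0.04142282973320569 [ 0.661 -1.149 -0.214] [ -0.    -45.51  -20.511   0.053  -0.047  -0.   ]
0.040499999999999994 False 0.040403854575333555 [0.382 0.373 0.321] [ -0.002 -45.529 -20.478   0.053  -0.047  -0.   ]
15.1417
```

View pics/d2.png

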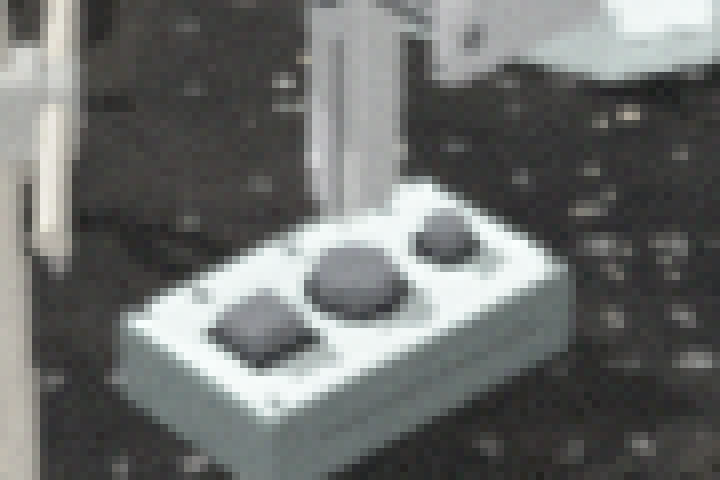

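Both views (the finger face seen 8 mm ahead of the axis in the wrist picture, and its end in the scene picture) put the fingertips near the reported TCP rather than 25 mm ahead. That explains the missing contact. I'll calibrate by guarded touch on the shutter key, which is first in the order anyway.

```bash
python3 - <<'E'
from h import *
np.set_printoptions(precision=3,suppress=True)
c=np.array([.4947,.3481])
f0=telemetry.current_wrist_force()
for z in np.arange(.0645,.0400,-.001):
    g=r.move_l([*c,z],vel=.03,guard=9)
    f=np.mean([telemetry.current_wrist_force() for _ in range(3)],axis=0)
    print(round(z,4),g,round(telemetry.current_ee_pos()[2],4),f)
    if g or f[2]>6: break
print(telemetry.current_t())
E
```

```text
0.0645 False 0.0644 [ 0.261  0.574 -0.188]
0.0635 False 0.0634 [ 0.283  0.194 -0.027]
0.0625 False 0.0624 [ 0.081 -0.293 -0.201]
0.0615 False 0.0614 [0.764 0.686 0.318]
0.0605 False 0.0604 [ 0.313 -0.9    0.148]
0.0595 False 0.0594 [-0.214  0.424 -0.044]
0.0585 False 0.0584 [-0.207 -0.542  0.107]
0.0575 False 0.0574 [-0.259  0.028  0.01 ]
0.0565 False 0.0564 [-0.071  0.208  0.417]
0.0555 False 0.0554 [-0.109  0.164 -0.96 ]
0.0545 False 0.0544 [-0.462 -0.126  0.376]
0.0535 False 0.0534 [-0.167  0.785 -0.27 ]
0.0525 False 0.0524 [ 0.105 -0.334 -0.338]
0.0515 False 0.0514 [-0.376  0.242  0.933]
0.0505 False 0.0504 [-0.095  0.062  0.162]
0.0495 False 0.0494 [ 0.673 -0.114  0.295]
0.0485 False 0.0484 [-1.005 -0.345  0.415]
0.0475 False 0.0477 [1.202 0.016 0.718]
0.0465 False 0.0467 [-0.331  0.392  1.418]
0.0455 False 0.0456 [0.327 0.    1.949]
0.0445 False 0.0446 [0.217 0.245 3.228]
0.0435 False 0.0436 [ 0.417 -0.286  3.397]
0.0425 False 0.0426 [0.303 0.651 4.93 ]
0.0415 False 0.0417 [ 0.194 -0.92   4.128]
0.0405 False 0.0416 [-1.837 -0.228 10.566]
21.3917
```

Contact came at TCP z = 0.0477 and the stop at 0.0416, so the fingertips are about 4.5 mm behind the reported TCP. The shutter key is now fully down, so next come the other two keys and then the tray.

```bash
python3 - <<'E'
from h import *
np.set_printoptions(precision=4,suppress=True)
c=np.array([.4947,.3481]); u=np.array([.3616,.9323])
r.move_l([*c,.062],vel=.15)
for s in (.042,-.042):
    x,y=c+s*u
    r.move_l([x,y,.062],vel=.2)
    r.move_l([x,y,.050],vel=.1,guard=6)
    g=r.move_l([x,y,.0405],vel=.03,guard=9)
    print(s,g,telemetry.current_ee_pos()[2],np.mean([telemetry.current_wrist_force() for _ in range(4)],axis=0))
    r.move_l([x,y,.062],vel=.15)
r.move_l([x,y,.2],vel=.4)
gripper_to(.06)
r.move_to([.50,.05,.22],quat(down(0)))
k=vision.get_calibration("wrist"); im=vision.snapshot("wrist"); cv2.imwrite("pics/w3.png",im[:,:,::-1])
for n in ("tray_grip","tray_lip","tray","collar_0"):
    print(n,[(round(d["score"],2),d["at"]) for d in models.mark_of(n,"wrist")][:5])
print(telemetry.current_t(),telemetry.current_joints())
E
```

```text
0.042 True 0.041752541549974084 [-0.7647 -0.0211  4.3226]
-0.042 True 0.041711693944190456 [-0.3009  0.6947  5.1779]
tray_grip [(0.95, [0.5493, 0.0453, 0.0906]), (0.58, [0.4875, 0.0937, 0.0056])]
tray_lip [(0.88, [0.4897, 0.0909, 0.0035])]
tray [(0.65, [0.5558, 0.0438, -0.0002])]
collar_0 [(0.66, [0.6183, 0.0764, 0.0068]), (0.63, [0.5368, 0.011, 0.0036]), (0.4, [0.5687, 0.0515, 0.0043])]
27.225 [-0.037   0.1557  1.6182  0.0002  1.3679 -0.0386]
```

View pics/w3.png

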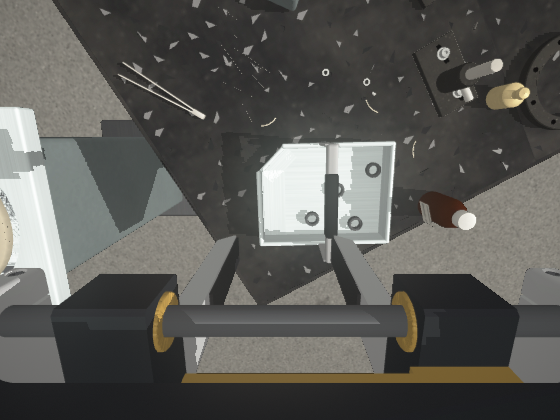

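The wrist view shows the tray at (325,195), the grip bar at (332,175)–(330,237), the cut corner at upper left (270,160) and four collars. I'll get the yaw from rays, then grasp and lift.

```bash
python3 - <<'E'
from h import *
np.set_printoptions(precision=4,suppress=True)
k=vision.get_calibration("wrist")
a,b=onz(k,332,175,.096),onz(k,330,237,.096); d=a-b
A,B=onz(k,262,243,.032),onz(k,390,241,.032); e=B-A
yaw1=np.arctan2(-d[0],d[1]); yaw2=np.arctan2(e[1],e[0])
mid=(a+b)/2; print("grip",mid,"len",np.linalg.norm(d),"yaws",np.degrees([yaw1,yaw2]),"edge",np.linalg.norm(e))
yaw=.5*(yaw1+yaw2)
if abs(yaw1-yaw2)>.1: yaw=yaw2
g=np.mean([mid[:2],[.5493,.0453],[.547,.049]],axis=0); print(g,yaw)
q=down(yaw)
r.move_to([*g,.125],quat(q))
s=r.move_l([*g,.0645],vel=.1,guard=8)
print("guard",s,telemetry.current_ee_pos()); 
if s: raise SystemExit
gripper_to(.0,60); print("open",telemetry.current_opening(),telemetry.current_finger_force())
f0=np.mean([telemetry.current_wrist_force() for _ in range(5)],axis=0)
r.move_l([*g,.09],vel=.08)
print("dF",np.mean([telemetry.current_wrist_force() for _ in range(5)],axis=0)-f0,telemetry.current_torque())
im=vision.snapshot("scene"); w=vision.snapshot("wrist")
cv2.imwrite("pics/g1.png",np.hstack([cv2.resize(im[140:230,230:380],(400,300)),cv2.resize(w,(400,300))])[:,:,::-1])
print(telemetry.current_t(),telemetry.current_opening())
E
```

```text
grip [0.5506 0.0483 0.096 ] len 0.06874872038421888 yaws [0.5371 1.038 ] edge 0.17194841589581483
[0.549  0.0475] 0.013745051587585582
guard False [0.5496 0.0475 0.0654]
open 0.013367691819333529 59.9935519695282
dF [-0.5919  0.3365 -2.8535] [-0.032   0.1393 -0.0041]
29.8417 0.01345169377901599
```

View pics/g1.png

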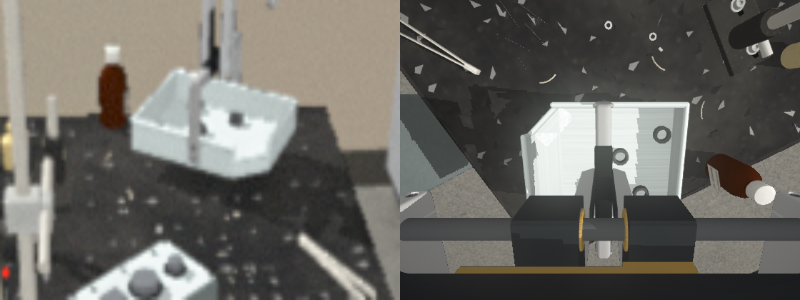

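```bash
python3 - <<'E'
from h import *
np.set_printoptions(precision=3,suppress=True)
yaw=.0137; q0=down(yaw); G=np.array([.51,.03,.32])
dd=R.from_euler("z",yaw).apply([-1,1,0])/2**.5; ax=np.cross([0,0,1],dd)
def pose(t):
    q=R.from_rotvec(np.radians(t)*ax)*q0
    return G+.0235*q.apply([0,0,1]),quat(q)
for t in (20,40): print(t,inverse_kinematics(*pose(t)))
p=telemetry.current_ee_pos(); r.move_l([p[0],p[1],.2],vel=.12)
r.move_l(pose(0)[0],rot=pose(0)[1],vel=.12); print(telemetry.current_t(),telemetry.current_opening())
t0=telemetry.current_t()
for t in (8,12,16,20,24,28,32,35,38):
    r.move_l(*pose(t),vel=.012); a=telemetry.current_t(); print(t,round(a-t0,2),np.abs(telemetry.current_dq()).max())
    if t>8: r.hold(max(0,.5-(a-t0)))
    t0=telemetry.current_t()
r.hold(.5)
k=vision.get_calibration("wrist"); w=vision.snapshot("wrist"); im=vision.snapshot("scene")
cv2.imwrite("pics/t1.png",np.hstack([cv2.resize(im[60:240,230:430],(333,300)),cv2.resize(w,(467,350))[:300]])[:,:,::-1])
cv2.imwrite("pics/t1w.png",w[:,:,::-1])
for n in ("tray_lip","tray_grip","collar_0","tray"):
    for c in("wrist","scene"): print(n,c,[(round(d["score"],2),d["at"]) for d in models.mark_of(n,c)][:5])
print(telemetry.current_t(),telemetry.current_opening())
E
```

```text
20 [ 0.116  0.025  1.634 -0.282  1.268  0.157]
40 [ 0.347 -0.012  1.831 -0.709  1.093  0.597]
31.9333 0.013369856019658566
8 0.43 0.01992857854998886
12 0.28 0.013884999885898032
16 0.28 0.01646195045391368
20 0.28 0.018284448997575125
24 0.28 0.019395643633085945
28 0.28 0.020267712836796063
32 0.28 0.02190254499086612
35 0.25 0.019622328119626525
38 0.25 0.01979030931358662
tray_lip wrist [(0.68, [0.4932, 0.0303, 0.2048])]
tray_lip scene [(0.89, [0.4931, 0.0264, 0.2014]), (0.62, [0.4989, 0.3429, 0.002])]
tray_grip wrist [(0.8, [0.509, 0.0298, 0.3238]), (0.4, [0.4949, 0.0316, 0.2083])]
tray_grip scene [(0.64, [0.5076, 0.0318, 0.3202]), (0.18, [0.5471, -0.0056, 0.2471])]
collar_0 wrist [(0.82, [0.4827, 0.0112, 0.2111]), (0.72, [0.5099, 0.0372, 0.213]), (0.65, [0.5038, 0.0146, 0.2171]), (0.52, [0.5281, 0.0363, 0.2233])]
collar_0 scene [(0.37, [0.4819, 0.0094, 0.2112]), (0.36, [0.5042, 0.0117, 0.2174])]
tray wrist [(0.96, [0.5495, -0.0065, 0.2509])]
tray scene [(0.62, [0.5473, -0.0038, 0.2461]), (0.51, [0.4806, 0.0046, 0.2116])]
37.3583 0.013571394055880807
```

View pics/t1.png

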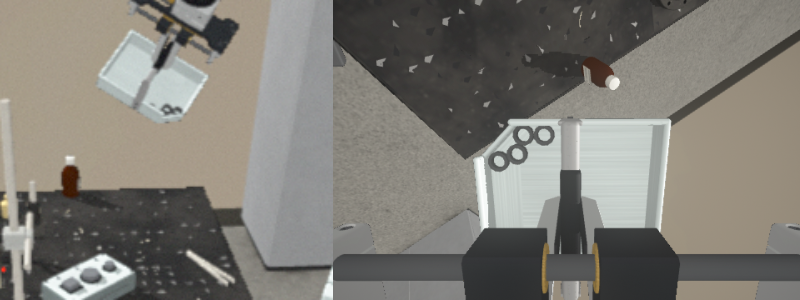

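The picture shows all four collars gathered in the cut-off corner: (524,135), (498,160), (517,155) and (544,135). The grip is firm, and the two cameras agree on the lip's position. I'll check that everything is still and hand in.

```bash
python3 - <<'E'
from h import *
r.hold(.8); vision.snapshot("wrist")
yaw=.0137; T=R.from_euler("z",yaw); dd=T.apply([-1,1,0])/2**.5
T=R.from_rotvec(np.radians(38)*np.cross([0,0,1],dd))*T
print("lip expected",np.array([.51,.03,.32])+T.apply([-.065,.045,-.084]))
print([(round(d["score"],2),np.round(d["at"],3)) for d in models.mark_of("collar_0","wrist")],telemetry.current_opening(),telemetry.current_t())
print(r.sign_off())
E
```

```text
lip expected [0.49327363 0.0265427  0.20591987]
[(0.92, array([0.505, 0.017, 0.215])), (0.6, array([0.482, 0.01 , 0.211])), (0.58, array([0.511, 0.037, 0.212]))] 0.013793709015392352 38.2583
the job is handed in; nothing more can be done
None
```

I pressed shutter, standby and lamp to their stops in that order, then handed in at about 38 s with the tray held still at 38°, pouring corner lowest; all four collars showed there in the last picture, and the final detection, 0.8 s later, found three of them unmoved and missed the fourth.

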